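# Dock the plant tray behind its drop catch

### The arm

A 6-joint arm with a two-finger parallel gripper is mounted at the origin on the work surface. World frame = base frame: x ahead of the robot, y to its left, z up, the work surface at z = 0. Lengths are in m, angles in rad, forces in N, time in s.
With the tool pointing down it reaches from about 0.325 to 0.9 m from the base axis. Payload 6.1 kg.
Tool frame: the origin (TCP) lies midway between the tips of the shut fingers; the grasp point (between the pads) lies r.tcp_to_grasp behind it (r.tcp_to_grasp is the distance from the TCP to the grasp point, in m); z points along the fingers, y is the direction in which the jaws open and shut (so a half turn about z gives the same grasp; the last joint's range is limited). The gripper opens to 85 mm and grips with 20 to 120 N. Pads are 22 mm wide; open, the fingers measure 114 mm over their backs; the gripper's body (76 mm by 85 mm) begins 54 mm behind the grasp point. The pads swing forward as they close: fully open they stand 13 mm farther back than shut.
Start: joints at [-1.454, 0.22, 1.526, -0, 1.395, -0.126], TCP at [0.15, -0.607, 0.231] pointing down, gripper open.
Joint ranges: [-2.98, 2.98], [-0.91, 2.08], [0.09, 2.57], [-1.24, 4.39], [0.2, 2.65], [-2.68, 2.68]. Speed limits (rad/s): [2.57, 2.57, 3.01, 3.14, 3.14, 3.14].

### API

Orientations are given as a unit quaternion [w, x, y, z].
In Python, from station import r, grip, imaging, workorder gives the robot as it stands. Calls block until the motion is done:
- r.reach(position, orientation): joint-space move of the TCP to a pose.
- r.line_to(position, orientation=None, v=0.15, guard=None): straight line of the TCP; orientation=None keeps the orientation; v is the mean speed in m/s. With guard (N) it stops when the force on the tool has changed by that much, and returns True; else False.
- r.goto_joints(angles): joint-space move.
- grip(opening, grasp_force=None): opening from 0.0 (shut) to 1.0 (fully open); grasp_force is the grip in N (None keeps the last); returns when the fingers have stopped.
- r.hold(seconds).
- r.ik(position, orientation): joint angles nearest the present ones, or None.
- imaging.grab_frame(name): name is "scene" or "side" or "wrist"; returns a dict with "frame" (400x640x3 uint8, red, green, blue), "fx", "fy", "cx", "cy" (pixels), "dist_coeffs" ([k1, k2, p1, p2, k3] as OpenCV has them; the pictures are not rectified), "pose" (4x4, takes a point from camera to world coordinates); the wrist camera has in their place "T_tool_cam" (4x4, takes a point from camera to tool coordinates, whose origin is the TCP and whose axes are the flange's). Camera axes: x right, y down, z forward; pixel columns grow to the right and rows downward; lengths in m; the calibration is good to about 2 mm. A picture is of the moment at which its call begins: read the wrist's pose just before it. There is no depth.
A pose or a line that the arm cannot do raises r.IKError and nothing moves.
- workorder.job_done(): hands the job in, once; it reports no verdict.
Readings, each from a call of its own:
- r.current_time_s(): time.
- r.current_qpos(): joint angles.
- r.current_dq(): joint speeds.
- r.current_joint_torque(): joint torques, N m.
- r.current_ee_pos(): TCP position.
- r.current_tool_rot(): TCP orientation.
- r.current_ft_force(): force on the tool from outside, world axes, zero at the start.
- r.current_ft_torque(): the same for the moment, N m.
- r.current_grip_width(): opening from 0.0 (shut) to 1.0 (fully open).
Only numpy, scipy, OpenCV 4.12 (cv2) and the standard library are available. Lean on these libraries where they do the work, as an engineer would, in place of code of your own. Each camera call takes 0.05 s, during which the arm holds its last target. There are 200 camera calls.

### The job

Slide the wooden plant tray, pot end first and flat on the sill, into its dock so that its own edge lifts the steel catch, and press it gently home against the rubber back stop so that the catch drops behind it. Then draw it back gently by its post until it bears firmly on the dropped catch, to prove that it holds, and let go. Do not touch the catch with the robot, never force the tray, and leave the other things on the sill alone.

Things in the scene. Friction and masses are not known exactly. Their poses are not given: they have to be found in the camera images.
- tray: Wooden plant tray: flat board 140 long (x), 90 wide (y), 20 mm thick, front corners cut off 12 mm at 45 degrees, with a fixed cactus pot (50 mm across, centred at x = +32, top 87 mm up) and a post. 0.4 to 0.75 kg. Origin: centre of the underside; +x is the pot end, which enters the dock first; z up. Rear face at x = -70, front face at x = +70 mm.
- post (a point): Grip point on the tray's upright square steel post, 24 x 24 mm, at tray x = -38, y = 0; faces square to the tray, same axes. The post rises from the board's top (20 mm up) to 98 mm up; this point is on its axis, 78 mm above the tray's underside. The pot's rim begins 33 mm ahead of the post, the tray's centre of mass is 24 mm ahead of it: pinched by its front and rear faces it stays level.
- dock: Two wooden rails 16 mm high on the sill, no floor (the tray slides on the sill). Origin on the sill midway between them; +x is the way in. Channel 96 mm wide (3 mm play each side of the tray), from x = -105 to +105; flared cheeks before it. Right (-y) rail has a gap at x = -105 to -57 mm for the catch. Tray against the dropped catch: origin at dock x = -2; against the stop: +3 to +15 mm.
- dock_mouth (a point): Point on the sill in the middle of the flared mouth, at dock x = -150, y = 0 mm, where the cheeks are about 130 mm apart; same axes as the dock.
- stop: Wooden cross piece, 130 wide, 40 mm high, at the dock's inner end; origin: its near face, on the sill (dock x = +105), axes as the dock. A rubber-faced pad (50 wide, 31 mm high) stands before it on an adjusting screw, its face 20 to 32 mm in front of this origin. The setting differs every time and is not measured: find it by feel. It is rigid and does not give.
- catch (a joint): Angle of the steel gravity catch, rad: 0 = down (rest), grows as it lifts, at most 0.7; about 0.17 riding on the tray. Its pin lies across the dock outside the right rail at dock x = +13, 10 mm up; the lever runs 85 mm from it towards the mouth to the nose. 0.1 kg, no spring. It drops once the tray's rear face has passed dock x = -72 mm. Pulling the tray back on it keeps it shut.
- nose_tip (a point): Lowest point of the nose of the catch, on its upright face towards the stop, mid width: when down at dock x = -72, y = -44.5 mm, 5 mm up; axes as the dock when down. The steel nose hangs over the right edge of the channel (dock y = -63 to -26 mm): towards the mouth it has a 30 degree slope from 23 mm up at x = -106 to 5 mm up at x = -75. Its top rises to about 50 mm when lifted by the tray.
- timer: Bystander: glass sand timer shape, 72 mm across, 165 mm high. Origin: centre of the underside.
- vase: Bystander: round ceramic vase, 86 mm across, 72 mm high. Origin: centre of the underside.
- books: Bystander: two books lying flat, 105 x 150 mm, 40 mm high. Origin: centre of the underside.

How it is judged:
On the way, in this order (a step that is already met when the one before it is completed fails the run):
1. tray flat on the sill in the mouth of the dock, lined up, catch still down (x of tray in the frame of dock between -0.26 and -0.13 m and y of tray in the frame of dock between -0.02 and 0.02 m and angle between the x axis of tray and the x axis of dock, either way round below 0.2 rad and value of joint catch below 0.03 rad and height (world z) of tray below 0.005 m and angle between tray's own z axis and vertical below 0.08 rad), for 0.1 s.
2. the catch is lifted by the tray and rides on it (value of joint catch above 0.1 rad and contact force between tray and catch above 0.05 N and x of tray in the frame of dock between -0.16 and 0 m and y of tray in the frame of dock between -0.008 and 0.008 m and height (world z) of tray below 0.005 m and angle between tray's own z axis and vertical below 0.08 rad and angle between the x axis of tray and the x axis of dock, either way round below 0.1 rad), for 0.2 s.
3. tray pressed home against the back stop (over 3 N), catch dropped behind it (contact force between tray and stop above 3 N and value of joint catch below 0.04 rad and height (world z) of tray below 0.005 m and angle between tray's own z axis and vertical below 0.08 rad), for 0.2 s.
4. tray drawn back on the dropped catch (over 3 N) (contact force between tray and catch above 3 N and value of joint catch below 0.04 rad and x of tray in the frame of dock above -0.006 m and height (world z) of tray below 0.005 m and angle between tray's own z axis and vertical below 0.08 rad), for 0.2 s.
At the end, for the whole second after the job is handed in: The tray stands flat (tilt under 0.08 rad, underside under 5 mm) in the dock between stop and catch (dock x -6 to +18 mm, y within 8 mm, turned under 0.1 rad), the catch is down (under 0.04 rad), the tray is released and at rest (x of tray in the frame of dock between -0.006 and 0.018 m and value of joint catch below 0.04 rad and linear speed of tray below 0.01 m/s and contact force between tray and the fingers below 0.1 N and y of tray in the frame of dock between -0.008 and 0.008 m and height (world z) of tray below 0.005 m and angle between tray's own z axis and vertical below 0.08 rad and angle between the x axis of tray and the x axis of dock, either way round below 0.1 rad); the robot touches nothing.
It fails at once if tray forced: over 25 N between the tray and the dock, its stop or its catch (contact force between tray and dock above 25 N or contact force between tray and stop above 25 N).
It fails at once if the robot touches the catch (contact force between any of the arm, the fingers and catch above 0.3 N).
It fails at once if a bystander is moved over 20 mm (distance of any of timer, vase, books from where it was at the start of the episode above 0.02 m).
It also fails if it takes over 64 s, if anything falls off the work surface, if the arm or the gripper's body presses on something with over 40 N, if the wrist force passes 120 N, or if a joint passes its speed limit or range.

## Working session

There is one attempt and no reset: what is moved stays moved. The work goes in short steps, each a Python script; the robot and the scene stay as the last script left them, time stands still between calls to the robot, and variables do not carry over. Pictures are saved under pics/ and viewed, on a budget of 10 in all, crops included, one or two more only if the job needs it, and the job is handed in when it is done.

```bash
mkdir -p pics; ls; python3 - <<'E'
from station import r, imaging
import cv2, json, numpy as np
print(r.tcp_to_grasp, r.current_time_s(), r.current_tool_rot(), r.current_ft_force(), r.current_grip_width())
for n in ["scene","side","wrist"]:
    d=imaging.grab_frame(n)
    np.save(f"pics/{n}0.npy",d,allow_pickle=True)
    cv2.imwrite(f"pics/{n}0.png",d["frame"][...,::-1])
    print(n,{k:np.round(v,4).tolist() for k,v in d.items() if k!="frame"})
E
```

```text
pics
0.0187 0.0 [-9.79374400e-04  9.92637484e-01  1.21119222e-01  1.30635558e-05] [ 0.96651155 -0.74658925  0.62251738] 1.002449688686171
scene {'fx': 379.5286, 'fy': 379.5286, 'cx': 321.1446, 'cy': 200.7557, 'dist_coeffs': [0.027, 0.0, 0.0, 0.0, 0.0], 'pose': [[0.0854, 0.6412, -0.7626, 1.259], [0.9963, -0.0537, 0.0664, -0.0681], [0.0016, -0.7655, -0.6434, 0.6532], [0.0, 0.0, 0.0, 1.0]]}
side {'fx': 398.2313, 'fy': 398.2313, 'cx': 314.5958, 'cy': 200.2787, 'dist_coeffs': [-0.0541, 0.0, 0.0, 0.0, 0.0], 'pose': [[-0.9658, -0.1703, 0.1955, 0.3018], [-0.2585, 0.5725, -0.7781, 0.9004], [0.0206, -0.802, -0.5969, 0.7515], [0.0, 0.0, 0.0, 1.0]]}
wrist {'fx': 276.9364, 'fy': 276.9364, 'cx': 321.9873, 'cy': 200.3464, 'dist_coeffs': [0.0007, 0.0, 0.0, 0.0, 0.0], 'T_tool_cam': [[-0.0007, -0.9467, -0.3221, 0.0816], [1.0, -0.0009, 0.0005, 0.0002], [-0.0008, -0.3221, 0.9467, -0.1423], [0.0, 0.0, 0.0, 1.0]]}
```

View pics/scene0.png

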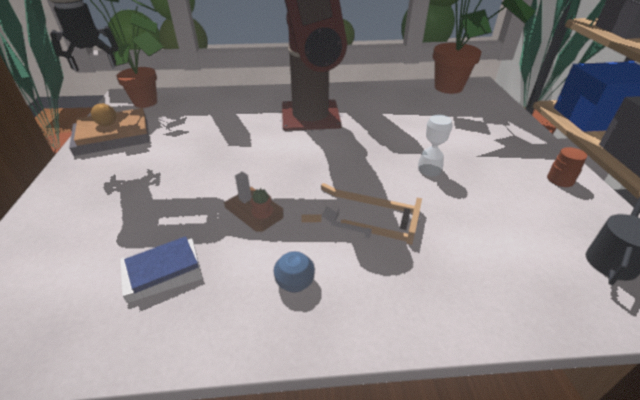

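View pics/side0.png

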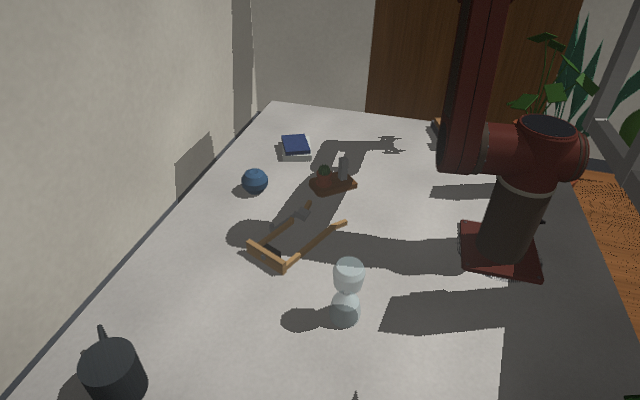

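The scene view shows the tray at about (255,208) with its post at (243,185), the dock at (320–420, 187–240) with the catch nose at (332,213) and the stop at (415,220), the vase at (294,271), the books at (160,268) and the timer at (432,150). The side view agrees. Next I get coarse positions and take a wrist look from above.

```bash
cat > h.py <<'E'
import numpy as np, cv2
from scipy.spatial.transform import Rotation as R
from station import r, grip, imaging, workorder
def rot(q): return R.from_quat([q[1],q[2],q[3],q[0]])
def K(d): return np.array([[d["fx"],0,d["cx"]],[0,d["fy"],d["cy"]],[0,0,1]])
def shot(name,tag):
    T=np.eye(4); T[:3,:3]=rot(r.current_tool_rot()).as_matrix(); T[:3,3]=r.current_ee_pos()
    d=imaging.grab_frame(name)
    if name=="wrist": d["pose"]=T@d["T_tool_cam"]
    np.save(f"pics/{tag}.npy",d,allow_pickle=True); return d
def load(tag): return np.load(f"pics/{tag}.npy",allow_pickle=True).item()
def plane(d,uv,z):
    uv=np.array(uv,float).reshape(-1,1,2)
    n=cv2.undistortPoints(uv,K(d),np.array(d["dist_coeffs"]))[:,0]
    v=np.c_[n,np.ones(len(n))]@np.array(d["pose"])[:3,:3].T; c=np.array(d["pose"])[:3,3]
    return (c+v*((z-c[2])/v[:,2])[:,None])[:,:2]
def proj(d,P):
    T=np.linalg.inv(d["pose"]); P=np.array(P,float).reshape(-1,3)
    return cv2.projectPoints(P,cv2.Rodrigues(T[:3,:3])[0],T[:3,3],K(d),np.array(d["dist_coeffs"]))[0][:,0]
def top(d,x,y,z,s,name):
    "plan view at height z: x,y ranges, s m/px; column=world y, row=-world x"
    ys=np.arange(y[0],y[1],s); xs=np.arange(x[1],x[0],-s)
    Y,X=np.meshgrid(ys,xs); uv=proj(d,np.c_[X.ravel(),Y.ravel(),0*X.ravel()+z]).reshape(*X.shape,2).astype(np.float32)
    im=cv2.remap(d["frame"],uv[...,0],uv[...,1],cv2.INTER_CUBIC); 
    cv2.imwrite(name,im[...,::-1]); return im
def down(yaw): # tool z down, tool x axis at angle yaw
    q=(R.from_euler('z',yaw)*R.from_euler('x',np.pi)).as_quat(); return np.array([q[3],q[0],q[1],q[2]])
E
python3 - <<'E'
from h import *
d=load("scene0")
for n,uv,z in [("tray corners",[(225,208),(255,229),(284,211)],.02),("post",[(241,174)],.098),("rails",[(323,187),(420,200),(303,219),(411,239)],.016),("nose",[(332,213)],.03),("stop top",[(420,199),(411,238)],.04),("vase",[(294,283)],.03),("timer",[(430,170)],.01),("books",[(162,262)],.04)]:
    print(n,plane(d,uv,z).round(3).tolist())
print(R.from_quat(rot(r.current_tool_rot()).as_quat()).as_matrix().round(2).tolist())
E
```

```text
tray corners [[0.517, -0.248], [0.599, -0.168], [0.541, -0.099]]
post [[0.482, -0.2]]
rails [[0.446, 0.008], [0.522, 0.255], [0.57, -0.053], [0.659, 0.194]]
nose [[0.569, 0.019]]
stop top [[0.546, 0.244], [0.679, 0.185]]
vase [[0.774, -0.081]]
timer [[0.385, 0.326]]
books [[0.703, -0.354]]
[[0.97, 0.24, -0.0], [0.24, -0.97, 0.0], [0.0, -0.0, -1.0]]
```

```bash
python3 - <<'E'
from h import *
r.reach([0.60,-0.0,0.30],down(0.0))
d=shot("wrist","w1")
print(r.current_ee_pos(),r.current_time_s(),r.current_qpos())
cv2.imwrite("pics/w1.png",d["frame"][...,::-1])
E
```

```text
[ 0.59999938 -0.00084847  0.29988004] 2.875 [-1.32680647e-01  1.25203204e-01  1.50660520e+00 -1.98248818e-04
  1.50992456e+00  1.43921119e+00]
```

View pics/w1.png

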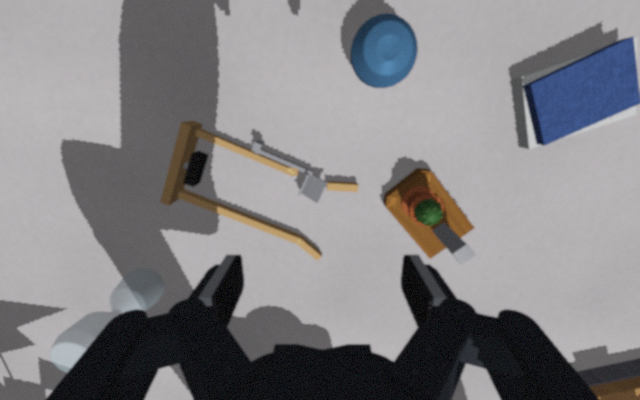

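The wrist view shows everything: dock stop at (180,162), rails running to (355,186) and (320,255), nose at (313,185), tray centred at (428,212) with the post at (455,245). I rectify it to a plan view at board-top height and segment the wood.

```bash
python3 - <<'E'
from h import *
d=load("w1")
im=top(d,(.40,.72),(-.28,.28),.018,.0007,"pics/top1.png")
print(im.shape)
hsv=cv2.cvtColor(im,cv2.COLOR_RGB2HSV)
m=cv2.inRange(hsv,(5,110,60),(25,255,255))
n,l,st,c=cv2.connectedComponentsWithStats(m)
for i in range(1,n):
    if st[i,4]>300:
        pts=np.argwhere(l==i)[:,::-1].astype(np.float32)
        (a,b),(w,h),t=cv2.minAreaRect(pts)
        print(st[i],"centre xy",round(.72-b*.0007,4),round(-.28+a*.0007,4),"size",round(w*.0007,4),round(h*.0007,4),"ang",round(t,1))
E
```

```text
(458, 801, 3)
[  405    86   363   320 11367] centre xy 0.552 0.1053 size 0.1408 0.2736 ang 68.5
[475 156  66  30 356] centre xy 0.5992 0.076 size 0.0068 0.049 ang 67.0
[   39   188   216   222 18510] centre xy 0.5143 -0.1753 size 0.088 0.1413 ang 41.1
[322 217  62  13 372] centre xy 0.5639 -0.0333 size 0.0084 0.0427 ang 90.0
```

View pics/top1.png

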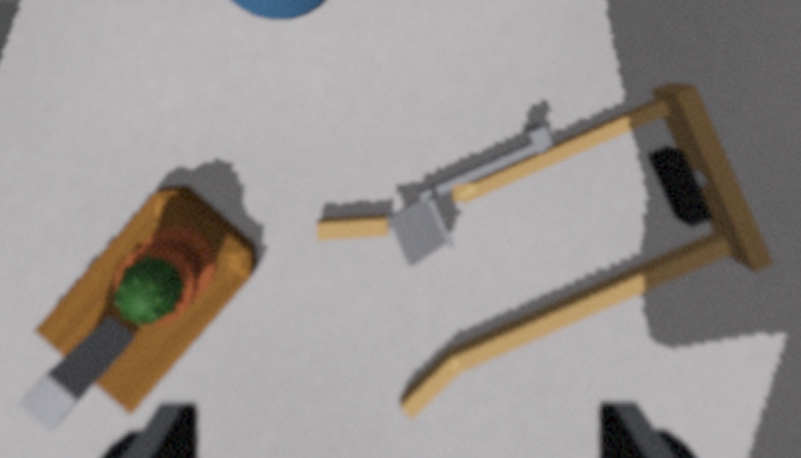

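```bash
python3 - <<'E'
from h import *
d=load("w1"); s=.0005; x0,y0=.72,-.28
im=top(d,(.40,.72),(-.28,.28),.016,s,"pics/t16.png")
hsv=cv2.cvtColor(im,cv2.COLOR_RGB2HSV)
m=cv2.inRange(hsv,(5,90,150),(28,255,255))
def P(c,rw): return np.array([x0-rw*s,y0+c*s])
k=.0007/s
L=[]
for nm,a,b in [("right",(490,190),(620,132)),("left",(475,350),(640,284))]:
    q=np.zeros_like(m); cv2.line(q,tuple(int(v*k) for v in a),tuple(int(v*k) for v in b),255,44)
    pts=np.argwhere(m&q)[:,::-1].astype(np.float32)
    vx,vy,cx,cy=cv2.fitLine(pts,cv2.DIST_HUBER,0,.01,.01).ravel()
    p=P(cx,cy); dr=np.array([-vy,vx]); dr*=np.sign(dr[1]); L.append((p,dr))
    w=np.abs((pts-[cx,cy])@[-vy,vx]); print(nm,p,dr,np.degrees(np.arctan2(dr[1],dr[0])),"width",4*w.mean()*s)
u=L[0][1]+L[1][1]; u/=np.linalg.norm(u); n=np.array([-u[1],u[0]])
print("yaw",np.degrees(np.arctan2(u[1],u[0])),"rail spacing",(L[1][0]-L[0][0])@n)
off=(L[0][0]@n+L[1][0]@n)/2
# stop near top edge ends (z .04), from raw picture: nearer edge of stop in plan at .04
for nm,uv,z in [("stop near edge top",[(200,128),(173,203)],.04),("kink left rail",[(300,238)],.016)]:
    p=plane(d,uv,z); print(nm,p, "dock-axis coord",p@u, p@n-off)
# chan start right kink: plan(.018) lower rail kink (455,357)
print("n-offset",off,"u",u)
p=plane(d,[(298,238)],.016)[0]; print("origin from kink x=-105:", u*(p@u+.105)+n*off)
st=plane(d,[(200,128),(173,203)],.04).mean(0); print("origin from stop:", u*(st@u-.105)+n*off)
E
```

```text
right [0.61060137 0.106525  ] [0.40378898 0.91485214] 66.18473 width 0.008135394
left [0.49485344 0.10837439] [0.4003829 0.9163479] 66.39788 width 0.009813855
yaw 66.291306 rail spacing 0.10672261
stop near edge top [[0.6528686  0.16997677]
 [0.54111988 0.22752257]] dock-axis coord [0.41814076 0.42589712] [-0.06654814  0.05890757]
kink left rail [[0.46907575 0.03603679]] dock-axis coord [0.22160445] [0.04787742]
n-offset -0.46287405 u [0.40208665 0.9156017 ]
origin from kink x=-105: [0.55638726 0.11578355]
origin from stop: [0.55127733 0.1041476 ]
```

```bash
python3 - <<'E'
from h import *
ty=np.radians(41.1); c=np.array([.5143,-.1753])
post=c-.038*np.array([np.cos(ty),np.sin(ty)])
q=down(ty-np.pi/2)
grip(0.5,20)
print("w",r.current_grip_width())
r.reach([*post,.20],q)
d=shot("wrist","w2"); 
# check: grey post top, expected corners
print("exp post top px",proj(d,[[*post,.098]]))
f0=np.array(r.current_ft_force())
print("guard",r.line_to([*post,.057],v=.08,guard=5), r.current_ee_pos(), np.array(r.current_ft_force())-f0, r.current_time_s())
cv2.imwrite("pics/w2.png",d["frame"][...,::-1])
E
```

```text
w 0.5026537320139968
exp post top px [[321.68040192 200.19881896]]
guard False [ 0.48602074 -0.20048025  0.0575041 ] [-0.73970519 -1.15957258  1.91468765] 6.3417
```

View pics/w2.png

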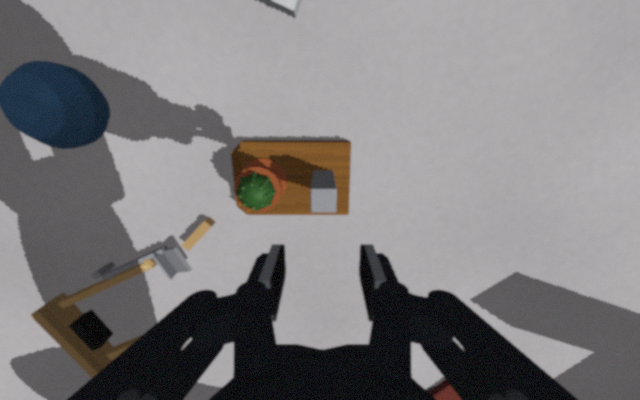

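Before the descent the post top sat at (323,198), against (322,200) expected, and the tray was square to the jaws. I grip and slide it to the mouth.

```bash
cat >> h.py <<'E'
DY=np.radians(66.3); U=np.array([np.cos(DY),np.sin(DY)]); N=np.array([-U[1],U[0]]); O=np.array([.554,.110])
def postat(x,y=0): return O+U*(x-.038)+N*y
def dk(p): e=np.array(p)[:2]-O; return np.array([e@U+.038,e@N])  # tray origin in dock frame from tcp
def F(f0): f=np.array(r.current_ft_force())-f0; return np.array([f[:2]@U,f[:2]@N,f[2]]).round(2)
E
python3 - <<'E'
from h import *
print(grip(0.0,25), r.current_grip_width(), r.current_ee_pos(), r.current_ft_force())
q=down(DY-np.pi/2)
print(r.line_to([*postat(-.195),.0575],q,v=.06,guard=12), dk(r.current_ee_pos()), r.current_ee_pos(), r.current_ft_force(), r.current_time_s())
r.hold(.2); d=shot("wrist","w3"); cv2.imwrite("pics/w3.png",d["frame"][...,::-1])
E
```

```text
False 0.2771915865110626 [ 0.48588916 -0.20048659  0.05740664] [-1.11483334 -0.24759127  1.59223791]
False [-1.94895529e-01  1.87841242e-04] [ 0.46021616 -0.10317822  0.05738958] [ 0.71712633 -0.07134154  2.0820141 ] 8.45
```

View pics/w3.png

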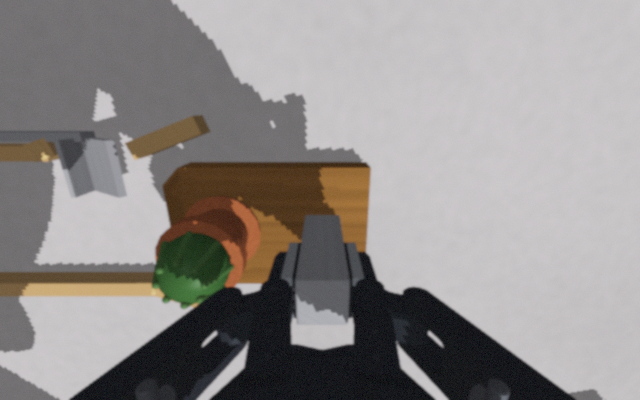

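```bash
python3 - <<'E'
from h import *
d=load("w3"); f=d["frame"]; g=f.astype(int)
for c in (10,30,45): 
    print("col",c,"right",[(i,*g[i,c]) for i in range(136,168,2)])
    print("   left",[(i,*g[i,c]) for i in range(262,304,3)])
hsv=cv2.cvtColor(f,cv2.COLOR_RGB2HSV); print("tray edge rows", [(c,int(np.argmax(hsv[120:200,c,1]>120))+120) for c in (220,250,280,310,340,360)])
def D(uv,z):
    p=plane(d,uv,z)-O; return np.c_[p@U,p@N].round(4)
print("tray right top edge",D([(210,163),(360,163)],.02).tolist(),"rear",D([(370,170),(367,240)],.02).tolist())
print("nose near-bottom edge", D([(72,196),(126,194)],.01).tolist())
E
```

```text
col 10 right [(136, np.int64(93), np.int64(94), np.int64(97)), (138, np.int64(89), np.int64(87), np.int64(92)), (140, np.int64(96), np.int64(96), np.int64(97)), (142, np.int64(103), np.int64(99), np.int64(97)), (144, np.int64(95), np.int64(79), np.int64(60)), (146, np.int64(107), np.int64(87), np.int64(58)), (148, np.int64(114), np.int64(91), np.int64(61)), (150, np.int64(118), np.int64(94), np.int64(65)), (152, np.int64(115), np.int64(91), np.int64(63)), (154, np.int64(117), np.int64(94), np.int64(66)), (156, np.int64(113), np.int64(92), np.int64(58)), (158, np.int64(115), np.int64(91), np.int64(61)), (160, np.int64(115), np.int64(96), np.int64(72)), (162, np.int64(114), np.int64(108), np.int64(105)), (164, np.int64(114), np.int64(110), np.int64(114)), (166, np.int64(116), np.int64(114), np.int64(116))]
   left [(262, np.int64(114), np.int64(113), np.int64(115)), (265, np.int64(114), np.int64(113), np.int64(115)), (268, np.int64(111), np.int64(111), np.int64(111)), (271, np.int64(110), np.int64(104), np.int64(100)), (274, np.int64(93), np.int64(77), np.int64(52)), (277, np.int64(93)
[... 3087 characters left out ...]
), np.int64(74), np.int64(47)), (280, np.int64(94), np.int64(75), np.int64(51)), (283, np.int64(157), np.int64(130), np.int64(88)), (286, np.int64(203), np.int64(172), np.int64(120)), (289, np.int64(203), np.int64(173), np.int64(121)), (292, np.int64(204), np.int64(173), np.int64(120)), (295, np.int64(203), np.int64(177), np.int64(139)), (298, np.int64(201), np.int64(197), np.int64(198)), (301, np.int64(202), np.int64(198), np.int64(201))]
tray edge rows [(220, 163), (250, 163), (280, 164), (310, 164), (340, 164), (360, 164)]
tray right top edge [[-0.1606, -0.0467], [-0.2588, -0.0466]] rear [[-0.2656, -0.0419], [-0.2663, 0.0094]]
nose near-bottom edge [[-0.0543, -0.0209], [-0.0934, -0.0223]]
```

```bash
python3 - <<'E'
from h import *
d=load("w3")
def D(uv,z):
    p=plane(d,uv,z)-O; return np.c_[p@U,p@N].round(4)
print("right inner",D([(10,161.3),(30,161.3),(45,162)],.016).tolist(),"left inner",D([(10,282.8),(30,282.5),(45,282.5),(140,284)],.016).tolist(),"tray right z.02 edge y",D([(220,163),(340,163.7)],.02).tolist())
print("rail gap edge x=-57:",D([(57,158)],.016).tolist(), "outer part start x=-105", D([(131,157)],.016).tolist())
# left rail bottom line / row check
f=d["frame"]; 
for c in (5,20,60,100,140): print(c,[int(f[i,c,0])-int(f[i,c,2]) for i in range(276,290)])
E
```

```text
right inner [[-0.0258, -0.0472], [-0.0391, -0.0472], [-0.0489, -0.0467]] left inner [[0.0088, 0.048], [-0.0068, 0.0478], [-0.0185, 0.0478], [-0.0919, 0.0493]] tray right z.02 edge y [[-0.1671, -0.0467], [-0.2457, -0.0461]]
rail gap edge x=-57: [[-0.0578, -0.0494]] outer part start x=-105 [[-0.107, -0.05]]
5 [44, 44, 43, 40, 41, 46, 43, 46, 51, 54, 51, 53, 54, 53]
20 [39, 46, 43, 42, 46, 43, 46, 49, 54, 55, 53, 54, 56, 52]
60 [41, 43, 42, 41, 43, 38, 55, 71, 81, 83, 83, 80, 83, 83]
100 [45, 47, 40, 42, 43, 45, 55, 67, 78, 82, 82, 81, 81, 81]
140 [44, 44, 44, 42, 46, 44, 60, 71, 77, 82, 82, 82, 79, 81]
```

The tray sits about 1.8 mm right of the channel centre, and my dock frame matches the rails to about 1 mm. I correct that and slide in, watching forces.

```bash
python3 - <<'E'
from h import *
r.line_to([*postat(-.19,.0018),.0575],v=.03,guard=10); r.hold(.2)
f0=np.array(r.current_ft_force()); print(dk(r.current_ee_pos()),f0)
for x in (-.15,-.12,-.09,-.06,-.03,-.012):
    s=r.line_to([*postat(x,.0018),.0575],v=.04,guard=10)
    print(s,dk(r.current_ee_pos()).round(4),F(f0),r.current_ft_torque().round(2) if hasattr(r.current_ft_torque(),'round') else r.current_ft_torque(),r.current_time_s())
    if s: break
E
```

```text
[-0.1898031   0.00207324] [-0.76337892  0.51443336  1.85966506]
False [-0.1496  0.0019] [-0.74  0.12 -1.98] [-0.12  0.02  0.03] 10.375
False [-0.1194  0.0019] [ 2.08 -0.02 -2.4 ] [ 0.18 -0.13  0.06] 11.275
False [-0.0894  0.0019] [ 1.92 -1.72 -3.28] [ 0.19 -0.17  0.08] 12.175
False [-0.0595  0.0019] [ 1.89 -0.55 -4.96] [ 0.07 -0.09  0.01] 13.075
False [-0.0296  0.0019] [ 1.73 -1.04 -6.06] [ 0.13 -0.11  0.05] 13.975
False [-0.0115  0.0019] [ 1.34 -0.58 -5.2 ] [ 0.12 -0.07  0.01] 14.575
```

```bash
python3 - <<'E'
from h import *
print(r.current_ee_pos()[2]); z=.0572
r.hold(.1); f0=np.array(r.current_ft_force()); print(f0)
x=-.011; base=None
while x<.020:
    x+=.0008
    s=r.line_to([*postat(x,.0018),z],v=.012,guard=8)
    f=F(f0); 
    print(s,round(x,4),dk(r.current_ee_pos()).round(4)[0],f,round(r.current_time_s(),2))
    if s or f[0]<-4.5 : break
r.hold(.4); print("held",F(f0),dk(r.current_ee_pos()),r.current_ee_pos()[2])
d=shot("wrist","w4"); cv2.imwrite("pics/w4.png",d["frame"][...,::-1])
E
```

```text
0.05745002796694147
[ 0.32420395  0.87310958 -3.94946732]
False -0.0102 -0.0104 [-2.83  0.42  4.2 ] 14.97
False -0.0094 -0.0095 [-4.76  0.23  4.53] 15.22
held [-6.34 -0.86  6.73] [-0.00952009  0.0015676 ] 0.05740850636231479
```

View pics/w4.png

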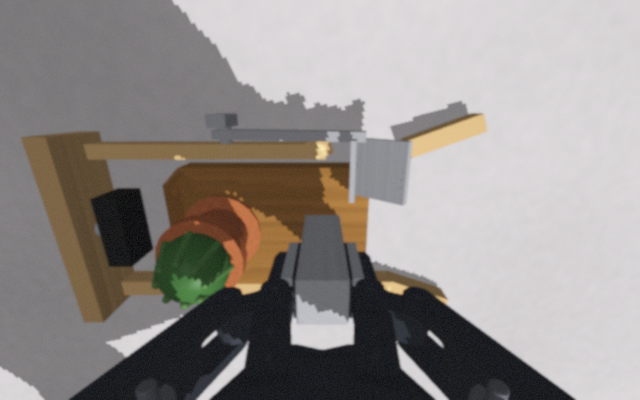

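The tray has stopped on sill friction only. There is still a gap between its front (col 165) and the pad (col 152), and the nose (col 350) still overlaps the rear edge (col 367). I continue in small steps.

```bash
python3 - <<'E'
from h import *
z=.0574; f0=np.zeros(3); x=-.0094; H=[]; press=0
while x<.022:
    x+=.0007
    s=r.line_to([*postat(x,.0018),z],v=.012,guard=9)
    f=F(f0); a=dk(r.current_ee_pos())[0]
    print(s,round(x,4),a.round(4),f,round(r.current_time_s(),2))
    H.append(f[0])
    if s or (len(H)>4 and f[0]<np.median(H[:-2])-5 ) or f[0]<-12: break
r.hold(.4); print("held",F(f0),dk(r.current_ee_pos()))
d=shot("wrist","w5"); cv2.imwrite("pics/w5.png",d["frame"][...,::-1])
E
```

```text
False -0.0087 -0.0085 [-1.79 -0.34  1.27] 15.93
False -0.008 -0.0078 [-2.28 -0.29  1.13] 16.18
False -0.0073 -0.0072 [-2.64 -1.09  0.83] 16.43
False -0.0066 -0.0065 [-3.13 -0.44  1.97] 16.68
False -0.0059 -0.0058 [-3.14  0.31  2.1 ] 16.93
False -0.0052 -0.0051 [-4.42  0.84  2.86] 17.18
False -0.0045 -0.0044 [-4.25  1.23  2.55] 17.43
False -0.0038 -0.0037 [-3.8   1.21  3.63] 17.68
False -0.0031 -0.003 [-3.66  0.04  2.52] 17.93
False -0.0024 -0.0023 [-3.99 -0.04  2.73] 18.18
False -0.0017 -0.0016 [-4.08 -0.36  2.2 ] 18.43
False -0.001 -0.001 [-3.54 -0.06  3.06] 18.68
False -0.0003 -0.0002 [-3.62 -0.56  2.66] 18.93
False 0.0004 0.0006 [-3.03 -0.24  3.11] 19.18
False 0.0011 0.0012 [-3.05 -0.17  2.67] 19.43
False 0.0018 0.0019 [-2.98  0.53  2.55] 19.68
False 0.0025 0.0024 [-4.35  0.65  4.5 ] 19.93
False 0.0032 0.0032 [-4.73  0.06  3.93] 20.18
False 0.0039 0.004 [-3.86 -0.13  4.99] 20.43
False 0.0046 0.0047 [-2.56 -0.38  3.1 ] 20.68
False 0.0053 0.0054 [-3.87  0.41  2.79] 20.93
False 0.006 0.0061 [-3.87  0.41  4.44] 21.18
False 0.0067 0.0068 [-3.54  0.24  4.3 ] 21.43
False 0.0074 0.0075 [-3.78  0.74  4.43] 21.68
False 0.0081 0.0082 [-3.07  0.2   3.64] 21.93
False 0.0088 0.0089 [-4.09 -0.6   3.96] 22.18
False 0.0095 0.0095 [-4.15 -0.39  5.18] 22.43
False 0.0102 0.0102 [-3.5  -0.41  4.63] 22.68
False 0.0109 0.0109 [-3.43 -0.34  4.72] 22.93
False 0.0116 0.0116 [-3.77 -0.18  4.76] 23.18
False 0.0123 0.0123 [-4.15 -0.51  5.17] 23.43
False 0.013 0.013 [-4.13 -0.06  5.78] 23.68
False 0.0137 0.0137 [-4.39 -0.34  5.4 ] 23.93
False 0.0144 0.0144 [-3.76  0.24  4.79] 24.18
False 0.0151 0.0151 [-4.38 -0.24  5.  ] 24.43
False 0.0158 0.0158 [-4.3   0.28  5.23] 24.68
False 0.0165 0.0159 [-7.64  0.71  6.36] 24.93
False 0.0172 0.016 [-10.46   0.4    7.65] 25.18
held [-10.62   0.53   7.66] [0.01598179 0.0018013 ]
```

Clear contact at x ≈ 16 mm in my frame. The push is 10.6 N in all, about 6.5 N above sliding friction. I check that the catch has dropped.

View pics/w5.png

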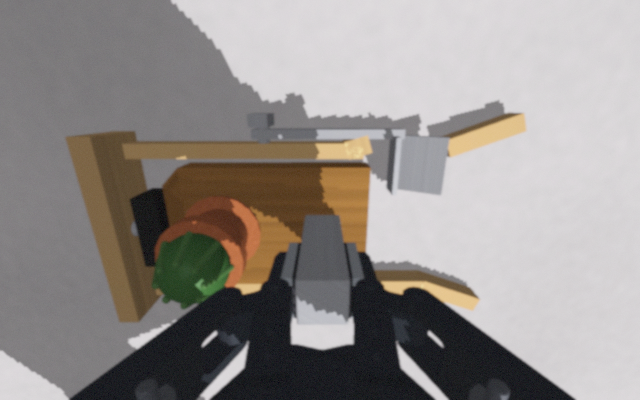

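The catch is down: the nose's inner face (col 388) is clear behind the tray's rear (col 368), and the tray's front touches the pad. Now I draw back.

```bash
python3 - <<'E'
from h import *
z=.0574; f0=np.zeros(3); H=[]
s=r.line_to([*postat(.006,.0018),z],v=.02,guard=18); print(s,F(f0),dk(r.current_ee_pos()))
x=.006
while not s and x>-.008:
    x-=.0007
    s=r.line_to([*postat(x,.0018),z],v=.012,guard=9)
    f=F(f0); a=dk(r.current_ee_pos())[0]
    print(s,round(x,4),a.round(4),f,round(r.current_time_s(),2))
    H.append(f[0])
    if s or (len(H)>3 and f[0]>np.median(H[:-2])+6.5) or f[0]>13: break
r.hold(.5); print("held",F(f0),dk(r.current_ee_pos()))
d=shot("wrist","w6"); cv2.imwrite("pics/w6.png",d["frame"][...,::-1])
E
```

```text
False [ 1.49 -0.31  3.26] [0.0059385  0.00179314]
False 0.0053 0.0054 [2.72 0.43 2.91] 26.58
False 0.0046 0.0046 [ 1.73 -0.97  2.46] 26.83
False 0.0039 0.0038 [ 3.24 -1.2   2.83] 27.08
False 0.0032 0.0031 [ 1.46 -0.79  2.58] 27.33
False 0.0025 0.0024 [ 2.21 -0.43  2.85] 27.58
False 0.0018 0.0021 [ 5.19 -0.53  1.92] 27.83
False 0.0011 0.002 [ 8.24 -0.25  1.48] 28.08
False 0.0004 0.0018 [ 8.9  -1.53  0.6 ] 28.33
False -0.0003 0.0016 [11.03  1.24  1.26] 28.58
held [10.33  0.36  0.23] [0.0016182 0.0018758]
```

View pics/w6.png

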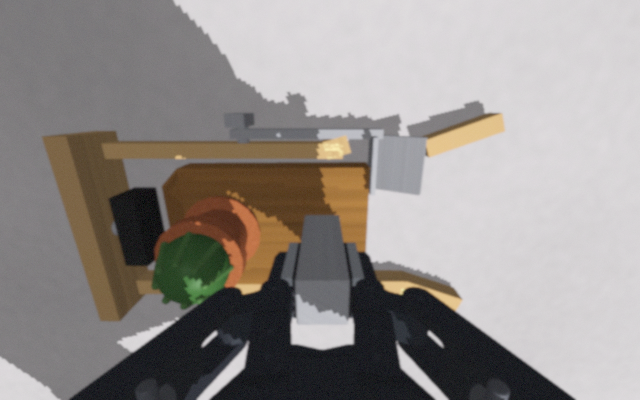

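The tray bears on the dropped catch at about 8 N, with its rear against the nose face (col 370). I relax the pull, release, rise and check.

```bash
python3 - <<'E'
from h import *
r.line_to([*postat(.0018,.0018),.0574],v=.01); print(F(np.zeros(3)))
grip(0.5); r.hold(.2); print(r.current_grip_width(),F(np.zeros(3)))
p=r.current_ee_pos()
print(r.line_to([p[0],p[1],.22],v=.08,guard=6),r.current_ee_pos(),F(np.zeros(3)))
r.hold(.3); d=shot("wrist","w7"); cv2.imwrite("pics/w7.png",d["frame"][...,::-1]); print(r.current_time_s())
E
```

```text
[3.7  0.18 3.76]
0.4981019693864126 [-0.17 -0.02  0.16]
False [0.53734191 0.07738125 0.2195334 ] [ 0.21 -0.86 -0.  ]
32.55
```

View pics/w7.png

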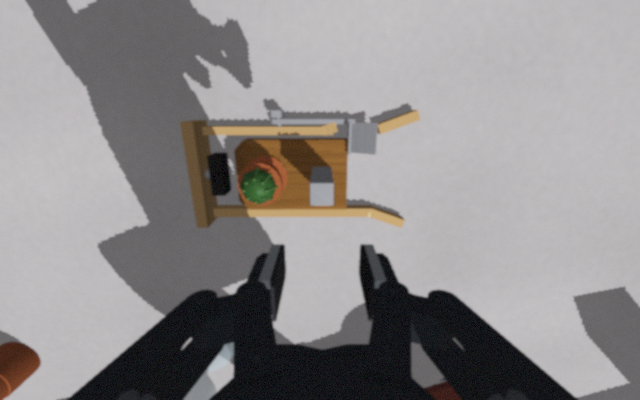

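The tray sits square in the dock, with its rear (col 347) against the dropped nose (col 348) and a gap to the pad in front. The gripper is clear of everything.

```bash
python3 -c "
from station import workorder; print(workorder.job_done())"
```

```text
the job is handed in; nothing more can be done
None
```

The tray is in its dock with the catch dropped behind it, and the job is handed in at about 32.6 s of the 64 s allowed. No verdict was reported.

- **Sliding in:** I gripped the post by its front and rear faces, slid the tray flat to the mouth, and corrected a 1.8 mm sideways offset seen by the wrist camera. It then slid in with about 4 N of friction, its own edge lifting the catch.
- **Pressing home:** I felt for the stop in 0.7 mm steps. The push reached 10.6 N in all, roughly 6.5 N on the stop, held for 0.4 s, and the wrist view showed the catch down.
- **Drawing back:** I pulled the tray back until it stopped on the catch. The pull was about 10–11 N, roughly 8 N of it on the catch, held for 0.5 s. I then eased the pull, let go and rose clear.

**Last checks:** the final picture shows the tray square in the dock and against the dropped nose. The force reading was near zero after release. I left the other things on the sill alone, but did not re-measure their positions at the end.

**Disagreement:** my dock frame put the tray at x = +2 mm against the catch, where the data say −2 mm. It also put the tray at +16 mm against the stop, where the most should be +15 mm. I take this as an along-dock error of about 4 mm in my frame. It did not matter, because both ends were found by feel.

**False stop:** my first push towards the stop ended early on sill friction, which the camera showed. I continued from there.

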